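# Level the utensil rail with its levelling foot

## Robot

A 7-joint arm with a two-finger parallel gripper is mounted at the origin on a cart in front of the work surface, level with it; the furniture and walls round the work are solid. World frame = base frame: x ahead of the robot, y to its left, z up, the work surface at z = 0. Lengths are in m, angles in rad, forces in N, time in s.
With the tool pointing down it reaches from about 0.425 to 0.925 m from the base axis. Payload 6.8 kg.
Tool frame: the origin (TCP) lies on the centre line of the jaws, within the pads' length; the fingertips stand 17 mm ahead of it and the grasp point (between the pads) lies 2 mm behind it (bot.tcp_to_tips is the distance from the TCP to the fingertips, in m); z points along the fingers, y is the direction in which the jaws open and shut (so a half turn about z gives the same grasp; the last joint's range is limited). The gripper opens to 88 mm and grips with 3 to 60 N. Pads are 20 mm wide; open, the fingers measure 115 mm over their backs; the gripper's body (75 mm by 178 mm) begins 61 mm behind the grasp point.
Start: joints at [1.044, 0.477, 0.022, 1.555, -0.011, 1.109, -0.083], TCP at [0.275, -0.617, 0.24] pointing down, gripper open.
Joint ranges: [-2.96, 2.96], [-0.34, 2.1], [-1.41, 1.46], [0.24, 2.44], [-1.37, 4.51], [0.17, 1.92], [-2.96, 2.96]. Speed limits (rad/s): [2.39, 2.39, 3.14, 3.14, 3.14, 3.14, 3.14].

## Interface

Orientations are given as a unit quaternion [w, x, y, z].
In Python, from bench import bot gives the robot as it stands. The module is installed in compiled form; this text tells all that it offers.
- The arm moves only by the tool jog_arm, never from a script. Its argument "commands" is a list of rows, each a list of 7 numbers: the turn, a rotation vector about the tool's x, y, z in degrees, then the shift along the tool's x, y, z in mm, then the gripper's target within -1 to 1 (shut at 1, half-way at 0, fully open at -1). A call has 1 to 12 rows; each row is the pose to reach, as a shift and turn from the pose measured when the call began, along the tool's axes at that moment; what a row does not reach only later rows make up. A row lasts 1/8 s, in which the tool goes at most 62.5 mm and 10.7 degrees, less where a joint would pass 70% of its speed; a pose out of reach is approached as far as the arm can. A call with a gripper value outside its range is refused whole. The fingers move at their own pace and stop on an object; "squeeze" is the grip in N (left out, the last holds). Time passes only in rows, so rows that repeat a pose let the fingers close. It gives the time, the measured TCP pose, the force and the opening at its end, in the units of the state.
- bot.read_state(): the state, without advancing time (a new reading comes with each control period).
- bot.read_camera(name): name is "scene" or "top" or "wrist"; returns a dict with "frame" (420x560x3 uint8, blue, green, red), "depth" (420x560 float32, m along the optical axis (not along the pixel's ray), 0 where there is no reading), "camera_matrix" (3x3 intrinsics, pixels), "camera_from_world" (4x4, takes a point from world to camera coordinates). Camera axes: x right, y down, z forward; pixel columns grow to the right and rows downward; lengths in m; the calibration is good to about 2 mm. The wrist camera is an equidistant fisheye: a pixel r from the principal point sees the ray r / f radians off the axis. A picture is of the moment at which its call begins.
- bot.finish_job(): hands the job in, once; it reports no verdict.
Trained networks look in a picture, given as the dict that the camera call returned (one of the last four; its "shot" number tells which), for a name from the list of things; names that differ only in an ending like _2 or _b are one class to them, and where a whole thing is asked for, a point or a joint stands for the part that bears it (a point fixed in the world has none). Each returns a list of dicts, best first, with "score" (0 to 1); they miss things now and then, are a little off and sometimes report something else, mostly with a low value. They report only what shows in the picture. A call takes as long as a camera call.
- bot.outline_of(query, picture): "pixels" (420x560 bool, what is visible of it) and "point" ([column, row] in pixels, amid what is visible of it).
- bot.landmark_of(query, picture): "point" ([column, row] in pixels: a listed point, or the origin of a listed thing).
The state is a dict: "time_s": time; "joint_positions": joint angles; "joint_vel": joint speeds; "tau": joint torques, N m; "tcp_pos": TCP position; "ee_rot": TCP orientation; "wrist_force": force on the tool from outside, world axes, zero at the start; "wrist_torque": the same for the moment, N m; "opening": finger opening in m.
Only numpy, scipy, OpenCV 4.12 (cv2) and the standard library are available. Lean on these libraries where they do the work, as an engineer would, in place of code of your own. Each camera call takes 0.05 s, during which the arm holds its last target. There are 200 camera calls.

## Task

The utensil rail rocks back on its heel and its foot is screwed out too far. Drape the blue saddle spirit level over the rail and let go of it; then press down on the red knob so that the foot below it stands firmly on the worktop, and turn the knob until the bubble rests between the two black lines while you press. Finish while still holding the knob pressed down, so that I can lock the rack; do not shove the rack about, and leave the jar, the salt shaker and the tin alone.

Things in the scene. Friction and masses are not known exactly. Their poses are not given: they have to be found in the camera images.
- rack: Loose utensil rail stand, 0.9 kg. x runs along the rail from the heavy cast end to the knob end, z up; origin under the rail's middle, at worktop level. Posts at x = -130 and +130 mm. It stands on two rocker feet at x = -60, y = +-50 mm; untouched it tips back 0.045 rad on its heel, knob end high, the foot 4 to 6 mm off the worktop. 1 to 2 N down on the knob tips it onto the foot.
- rail_mid (a point): Middle of the rail's axis: a flat-topped steel bar 12 mm wide and 18 mm high, axis 125 mm above the worktop when level, free over about 224 mm between collars at the posts, nothing higher than 49 mm (grey base, 75 mm wide) below it; axes as rack.
- knob_top (a point): Centre of the top face of the red fluted knob on the post at the rack's +x end, 130 mm from rail_mid along x and 60 mm above the rail's axis. Grip part 38 mm diameter, 32 mm high; below it, part of the knob, a black flange of 56 mm diameter whose upper face is 32 mm below this point: fingertips can press on it.
- knob: The knob with its flange; origin on its axis, 38 mm below knob_top. It screws the foot: anticlockwise from above draws the foot in, 4 mm per rad, and the pressed rail's knob end sinks. It stays where left. At the start the foot is 2.4 to 4.8 mm too long, so 0.6 to 1.2 rad anticlockwise levels the rail. As the foot shortens, follow down: press again after turning.
- foot: The round rubber levelling foot, 24 mm diameter, under the knob's post, 190 mm from the rocker feet along the rack's x; origin at its lowest point. It carries weight only while the knob end is pressed down.
- level: Blue saddle spirit level, loose, 0.12 kg, 120 mm long (x), 66 mm high. Origin at the centre of its underside, z up. The upper part is a grip block 20 mm wide (y), from z = 36 to 64 mm; below it an open channel 15 mm wide whose skirts flare to a mouth 33 mm wide (53 mm over all) stands on the worktop or straddles the rail. Grip the block across y from above.
- level_groove (a point): Middle of the flat roof of the level's channel, 36 mm above its origin. Seated on the rail, it lies 9 mm above the rail's axis. Either end of the level may point to the knob; keep the level between the posts, within 50 mm of the rail's middle.
- bubble (a joint): Position of the white bubble in the green vial on top of the level, in m along the level's x; 0 = midway between the black lines. It runs to the higher end, 0.8 mm per mrad of tilt, stops at +-24 mm, and needs about 2 s to settle. It is 14 mm long, the lines 23 mm apart, so it lies between them within +-4 mm.
- jar: Bystander: jar with dark lid and red filling, 73 mm diameter, 82 mm high; origin at the underside.
- salt: Bystander: grey salt shaker, 44 mm diameter, 90 mm high; origin at the underside.
- tin: Bystander: food tin, 58 mm diameter, 72 mm high; origin at the underside.

How it is judged:
On the way, in this order (a step that is already met when the one before it is completed fails the run):
1. the level hangs over the rail, let go (x of level_groove in the frame of rail_mid between -0.056 and 0.056 m and y of level_groove in the frame of rail_mid between -0.006 and 0.006 m and z of level_groove in the frame of rail_mid between 0.004 and 0.014 m and angle between the x axis of level and the x axis of rack, either way round below 0.06 rad and angle between level's own z axis and vertical below 0.3 rad and contact force between the fingers and level below 0.1 N and contact force between level and rack above 0.4 N), for 0.3 s.
2. the knob end is pressed down onto its foot (contact force between foot and anything else above 1.5 N and contact force between the fingers and knob above 1 N), for 0.2 s.
At the end, for the whole second after the job is handed in: Level hanging upright over the rail between the posts, touched by nothing else; fingers on the knob; foot bearing over 1.5 N; bubble within 4 mm of the middle (between the lines), rack within 0.015 rad of upright, throughout the last second; bystanders standing (all of step 1 and all of step 2 and value of joint bubble between -0.004 and 0.004 m and angle between rack's own z axis and vertical below 0.015 rad and linear speed of level below 0.02 m/s and angle between each of jar, salt, tin's own z axis and vertical below 0.2 rad); the arm keeps its last pose, push and grip.
It fails at once if a bystander is moved more than 30 mm (distance of any of jar, salt, tin from where it was at the start of the episode above 0.03 m).
It fails at once if the rack is shoved more than 50 mm (distance of rack from where it was at the start of the episode above 0.05 m).
It also fails if it takes over 61 s, if anything falls off the work surface, if the arm or the gripper's body presses on something with over 40 N, if the wrist force passes 120 N, or if a joint passes its speed limit or range.

## Working session

There is one attempt and no reset: what is moved stays moved. The work goes in short steps, Python scripts to look and compute and a tool call to move; the robot and the scene stay as the last step left them, time stands still between calls to the robot, and variables do not carry over. Pictures are saved under pics/ and viewed, about 8 in all and at most 12, crops included, and the job is handed in when it is done.

Besides the shell and the picture viewer there is one more tool, called as name([rows], argument=value, ...), one row to a line, values as JSON. jog_arm: Moves the arm, as the interface text tells. Its arguments: {"type":"object","properties":{"commands":{"type":"array","items":{"type":"array","items":{"type":"number"}}},"squeeze":{"type":"number"}},"required":["commands"]}

```bash
mkdir -p pics; cat > h.py <<'E'
import numpy as np, cv2
from bench import bot
def w(p,pix,d=None,r=2):
    c,rw=int(round(pix[0])),int(round(pix[1]))
    if d is None:
        q=p["depth"][max(0,rw-r):rw+r+1,max(0,c-r):c+r+1]; q=q[q>0]
        if q.size==0: return None
        d=np.median(q)
    K=p["camera_matrix"]; T=np.linalg.inv(p["camera_from_world"])
    x=np.array([(pix[0]-K[0,2])/K[0,0]*d,(pix[1]-K[1,2])/K[1,1]*d,d,1]); return (T@x)[:3]
def ray(p,pix,z):  # intersect ray with height z
    K=p["camera_matrix"]; T=np.linalg.inv(p["camera_from_world"])
    v=T[:3,:3]@np.array([(pix[0]-K[0,2])/K[0,0],(pix[1]-K[1,2])/K[1,1],1]); o=T[:3,3]
    return o+v*(z-o[2])/v[2]
def cloud(p,m):
    r,c=np.nonzero(m&(p["depth"]>0)); d=p["depth"][r,c]; K=p["camera_matrix"]; T=np.linalg.inv(p["camera_from_world"])
    x=np.stack([(c-K[0,2])/K[0,0]*d,(r-K[1,2])/K[1,1]*d,d,np.ones_like(d)]); return (T@x)[:3].T
E
cat > a.py <<'E'
from h import *
np.set_printoptions(precision=4,suppress=True)
s=bot.read_state(); print(s["time_s"],s["tcp_pos"],s["ee_rot"],s["wrist_force"],s["opening"],bot.tcp_to_tips)
for n in ("top","scene"):
    p=bot.read_camera(n); cv2.imwrite(f"pics/{n}0.png",p["frame"]); np.savez(f"{n}0.npz",**{k:p[k] for k in("frame","depth","camera_matrix","camera_from_world")})
    print(n,np.linalg.inv(p["camera_from_world"])[:3,3])
    for q,z in (("rail_mid",.125),("knob_top",.188),("level",0),("level_groove",.036),("foot",.005),("jar",0),("salt",0),("tin",0)):
        for l in bot.landmark_of(q,p)[:2]: print(q,round(l["score"],2),np.array(l["point"]),"ray",ray(p,l["point"],z),"dep",w(p,l["point"]))
    for q in ("level","knob","jar","salt","tin"):
        o=bot.outline_of(q,p)
        if o:
            c=cloud(p,o[0]["pixels"]); print("O",q,round(o[0]["score"],2),o[0]["point"],len(c),c.min(0),c.max(0))
            if q=="level":
                for lo,hi in((.055,.08),(.035,.08)):
                    t=c[(c[:,2]>lo)&(c[:,2]<hi)]
                    if len(t)>20: print(lo,len(t),cv2.minAreaRect((t[:,:2]*1000).astype(np.float32)))
E
python3 a.py
```

```text
0.0 [ 0.2742 -0.6162  0.2387] [-0.0008  0.9782  0.2079 -0.0003] [0.4641 0.0159 0.7846] 0.08772890903002047 0.017
top [ 0.4789 -0.1852  1.3132]
rail_mid 0.75 [185.8 208. ] ray [0.5735 0.0005 0.125 ] dep [ 0.5726 -0.0013  0.1366]
knob_top 0.55 [231.8 222.4] ray [ 0.5389 -0.1066  0.188 ] dep [ 0.5386 -0.107   0.1929]
level 0.58 [339.3 272.4] ray [ 0.4289 -0.357   0.    ] dep [ 0.4314 -0.3487  0.0638]
level_groove 0.62 [343.3 275.9] ray [ 0.4221 -0.3617  0.036 ] dep [ 0.4234 -0.3577  0.0649]
jar 0.59 [233.1 142.5] ray [ 0.7478 -0.0939  0.    ] dep [ 0.7305 -0.0997  0.0844]
salt 0.68 [281.9 155.6] ray [ 0.7159 -0.2155  0.    ] dep [ 0.7015 -0.2136  0.0799]
tin 0.65 [293.6 206.7] ray [ 0.5887 -0.245   0.    ] dep [ 0.5828 -0.2418  0.0701]
O knob 0.82 [235.7, 228.7] 477 [ 0.5004 -0.138   0.157 ] [ 0.5522 -0.0878  0.2012]
O jar 0.96 [234.9, 143.2] 823 [ 0.702  -0.1331 -0.0041] [ 0.7682 -0.0581  0.0909]
O salt 0.58 [282.0, 152.2] 284 [ 0.6935 -0.232   0.0233] [ 0.732  -0.1906  0.0948]
O tin 0.78 [292.9, 206.7] 483 [ 0.564  -0.264   0.0039] [ 0.6182 -0.208   0.0771]
scene [0.0199 0.4677 0.5589
[... 545 characters left out ...]
ray [ 0.7322 -0.0919  0.    ] dep [0.5776 0.0295 0.1213]
salt 0.75 [230.7 256.1] ray [ 0.707  -0.2021  0.    ] dep [ 0.5472 -0.0464  0.1299]
O level 0.91 [380.5, 261.8] 2033 [ 0.3667 -0.5073 -0.0023] [ 0.5126 -0.2939  0.0662]
0.055 406 ((425.6723327636719, -353.4356384277344), (119.88541412353516, 24.211488723754883), 46.453712463378906)
0.035 960 ((425.02044677734375, -352.8985900878906), (119.9361343383789, 26.751794815063477), 46.00851821899414)
O jar 0.96 [181.6, 249.6] 1177 [ 0.699  -0.1511 -0.0025] [ 0.8668 -0.0608  0.0848]
O salt 0.85 [229.7, 235.2] 509 [ 0.6896 -0.2238  0.0195] [ 0.7279 -0.1883  0.0899]
O tin 0.85 [283.0, 250.9] 847 [ 0.5172 -0.3183 -0.0005] [ 0.6167 -0.1211  0.1178]
```

```bash
python3 - <<'E'
import cv2,numpy as np
a=cv2.imread("pics/top0.png")[100:340,120:400]; b=cv2.imread("pics/scene0.png")[150:390,110:450]
b=cv2.resize(b,(800,565));cv2.imwrite("pics/b.png",b)
cv2.imwrite("pics/a.png",cv2.resize(a,(700,600)))
from h import *
np.set_printoptions(precision=4,suppress=True)
for n in("top0","scene0"):
    p=dict(np.load(n+".npz")); c=cloud(p,np.ones((420,560),bool))
    # rail top: z .118-.15, around
    m=(c[:,2]>.124)&(c[:,2]<.150)&(np.hypot(c[:,0]-.573,c[:,1])<.085)
    t=c[m]; v=cv2.fitLine(t[:,:2].astype(np.float32),cv2.DIST_HUBER,0,.01,.01).ravel(); print(n,len(t),v,np.degrees(np.arctan2(v[1],v[0])),cv2.minAreaRect((t[:,:2]*1000).astype(np.float32)))
    # knob top
    m=(c[:,2]>.183)&(c[:,2]<.21)&(np.hypot(c[:,0]-.53,c[:,1]+.115)<.06); t=c[m]; print("knob",len(t),np.median(t,0),t.min(0),t.max(0))
E
```

```text
top0 417 [ 0.3842  0.9232  0.5732 -0.0007] 67.4046 ((573.4872436523438, -0.17733001708984375), (169.4883575439453, 12.020186424255371), 67.3740463256836)
knob 278 [ 0.5269 -0.1119  0.1933] [ 0.5082 -0.1304  0.1835] [ 0.546  -0.0923  0.2012]
scene0 989 [ 0.3836  0.9235  0.5633 -0.0092] 67.44565 ((571.5942993164062, 0.673126220703125), (169.54598999023438, 16.584461212158203), 67.86713409423828)
knob 289 [ 0.5202 -0.1054  0.192 ] [ 0.5041 -0.1291  0.1831] [ 0.5436 -0.0902  0.1946]
```

View pics/a.png

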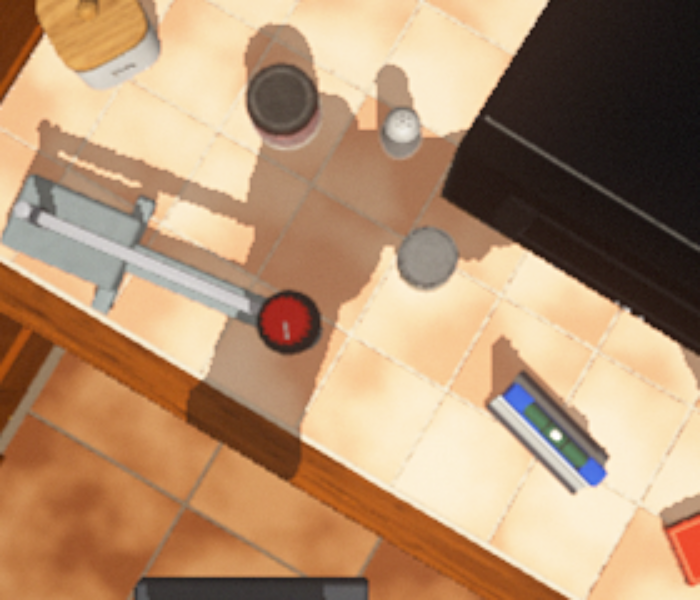

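View pics/b.png

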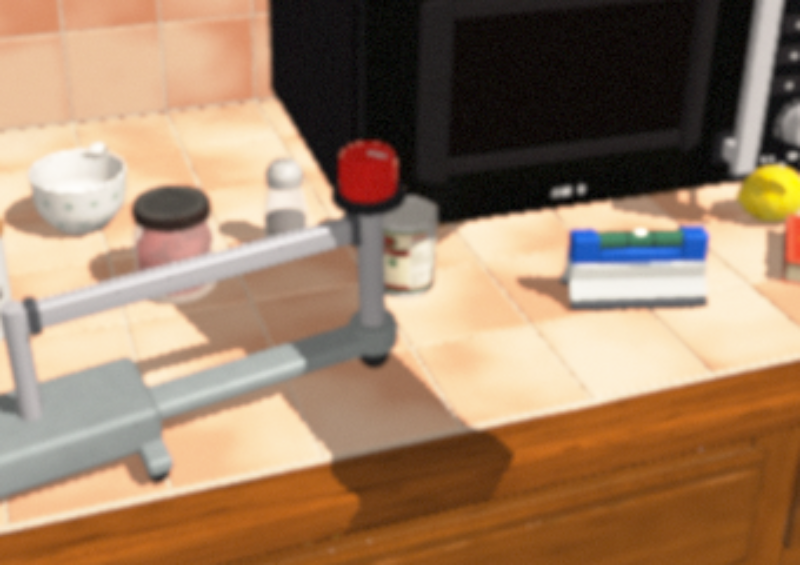

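The top view shows the rail from (30,215) to (260,310), with the knob at (290,322). The level is at (550,433), and the bystanders are behind the rail. The scene view agrees. Next I move above the level.

jog_arm([
  [0, 0, -7, 60, -44, 20, -1],
  [0, 0, -14, 120, -88, 50, -1],
  [0, 0, -22, 180, -132, 80, -1],
  [0, 0, -22, 245, -179, 110, -1],
  [0, 0, -22, 245, -179, 110, -1],
  [0, 0, -22, 245, -179, 110, -1],
  [0, 0, -22, 245, -179, 110, -1],
])

```text
time_s: 2.28
tcp_pos: [0.4258, -0.3534, 0.1297]
ee_rot: [0.0, 0.92, 0.391, -0.0]
wrist_force: [-0.5, -0.8, -0.3]
opening: 0.0877
```

```bash
cat > b.py <<'E'
from h import *
from scipy.spatial.transform import Rotation as R
np.set_printoptions(precision=4,suppress=True)
s=bot.read_state(); q=np.array(s["ee_rot"]); M=R.from_quat(q[[1,2,3,0]]).as_matrix()
print(s["time_s"],s["tcp_pos"],"\n",M,s["wrist_force"],s["opening"])
p=bot.read_camera("wrist"); cv2.imwrite("pics/w1.png",p["frame"]); K=p["camera_matrix"]; T=np.linalg.inv(p["camera_from_world"])
def fray(pix,z):
    u=np.array([pix[0]-K[0,2],pix[1]-K[1,2]]); th=np.linalg.norm(u)/K[0,0]; d=np.array([*(u/np.linalg.norm(u)*np.sin(th)),np.cos(th)])
    v=T[:3,:3]@d; o=T[:3,3]; return o+v*(z-o[2])/v[2]
for qn,z in(("level",0),("level_groove",.036)):
    for l in bot.landmark_of(qn,p)[:1]: print(qn,l["score"],l["point"],fray(l["point"],z))
o=bot.outline_of("level",p)
hsv=cv2.cvtColor(p["frame"],cv2.COLOR_BGR2HSV)
blue=cv2.inRange(hsv,(105,120,60),(130,255,255))>0
if o: blue&=o[0]["pixels"]
r,c=np.nonzero(blue); pts=np.array([fray(x,.064) for x in zip(c,r)]); print(len(pts)); print(cv2.minAreaRect((pts[:,:2]*1000).astype(np.float32)))
E
python3 b.py
```

```text
2.275 [ 0.4258 -0.3534  0.1297] 
 [[ 0.6937  0.7203 -0.0002]
 [ 0.7203 -0.6937 -0.0001]
 [-0.0002 -0.0001 -1.    ]] [-0.477  -0.8352 -0.2589] 0.08769855059866549
level 0.9 [284.3, 204.3] [ 0.4312 -0.3539  0.    ]
level_groove 0.7 [284.7, 218.3] [ 0.4305 -0.3544  0.036 ]
855
((431.10931396484375, -352.232177734375), (113.96450805664062, 17.62656021118164), 45.60175323486328)
```

jog_arm([
  [0, 0, 0, 3, 3, 40, -1],
  [0, 0, 0, 3, 3, 74, -1],
  [0, 0, 0, 3, 3, 74, 0.3],
  [0, 0, 0, 3, 3, 74, 1],
  [0, 0, 0, 3, 3, 74, 1],
  [0, 0, 0, 3, 3, 74, 1],
  [0, 0, 0, 3, 3, 74, 1],
  [0, 0, 0, 3, 3, 74, 1],
], squeeze=20)

```text
time_s: 3.48
tcp_pos: [0.4291, -0.3557, 0.0565]
ee_rot: [0.001, 0.921, 0.389, 0.0]
wrist_force: [-0.2, -0.1, -0.6]
opening: 0.0313
```

jog_arm([
  [0, 0, 0, 0, 0, 0, 1],
  [0, 0, 0, 0, 0, 0, 1],
  [0, 0, 0, 0, 0, 0, 1],
  [0, 0, 0, 0, 0, -30, 1],
  [0, 0, 0, 0, 0, -80, 1],
  [0, 0, 0, 0, 0, -130, 1],
  [0, 0, 0, 0, 0, -180, 1],
  [0, 0, 0, 0, 0, -240, 1],
  [0, 0, 0, 0, 0, -240, 1],
])

```text
time_s: 4.6
tcp_pos: [0.4312, -0.3567, 0.3016]
ee_rot: [0.005, 0.921, 0.389, 0.003]
wrist_force: [1.2, 0.2, -1.1]
opening: 0.0201
```

```bash
cat > c.py <<'E'
from h import *
from scipy.spatial.transform import Rotation as R
import sys
np.set_printoptions(precision=4,suppress=True)
s=bot.read_state(); q=np.array(s["ee_rot"]); M=R.from_quat(q[[1,2,3,0]]).as_matrix()
print(s["time_s"],s["tcp_pos"],s["wrist_force"],s["opening"])
x,y,z,a=map(float,sys.argv[1:5])
print("tool shift mm",M.T@(np.array([x,y,z])-s["tcp_pos"])*1e3,"rz",-(a-np.degrees(np.arctan2(M[1,0],M[0,0]))), "z axis", M[:,2])
E
python3 c.py 0.580 0.013 0.28 67.4
```

```text
4.6 [ 0.4312 -0.3567  0.3016] [ 1.152   0.1914 -1.122 ] 0.020077332883495832
tool shift mm [ 368.8209 -151.2366   20.2255] rz -21.59261552994827 z axis [ 0.0086 -0.0072 -0.9999]
```

jog_arm([
  [0, 0, -5, 50, -20, 0, 1],
  [0, 0, -10, 100, -41, 0, 1],
  [0, 0, -15, 150, -62, 0, 1],
  [0, 0, -21.6, 200, -82, 0, 1],
  [0, 0, -21.6, 250, -103, 0, 1],
  [0, 0, -21.6, 300, -123, 0, 1],
  [0, 0, -21.6, 350, -144, 0, 1],
  [0, 0, -21.6, 372, -153, 0, 1],
  [0, 0, -21.6, 372, -153, 20, 1],
  [0, 0, -21.6, 372, -153, 20, 1],
])

```text
time_s: 5.85
tcp_pos: [0.5793, 0.0164, 0.2774]
ee_rot: [0.004, 0.832, 0.555, -0.001]
wrist_force: [0.8, -0.7, -0.5]
opening: 0.0197
```

```bash
python3 c.py 0.5807 0.017 0.20 67.4; cat > d.py <<'E'
from h import *
import sys
np.set_printoptions(precision=4,suppress=True)
fs=[]
for n in("scene","top"):
    p=bot.read_camera(n); fs.append(p["frame"])
    for q in("rail_mid","knob_top","level_groove"):
        for l in bot.landmark_of(q,p)[:1]: print(n,q,l["score"],l["point"],w(p,l["point"]))
    c=cloud(p,np.ones((420,560),bool)); 
    t=c[(c[:,2]>.124)&(c[:,2]<.150)&(np.hypot(c[:,0]-.573,c[:,1])<.1)]
    if len(t)>30: print("rail",n,len(t),cv2.minAreaRect((t[:,:2]*1000).astype(np.float32)))
a=cv2.resize(fs[0][80:350,80:360],(400,386)); b=cv2.resize(fs[1][110:310,100:307],(400,386))
cv2.imwrite(f"pics/{sys.argv[1]}.png",np.hstack([a,b]))
E
python3 d.py d1
```

```text
5.85 [0.5793 0.0164 0.2774] [ 0.8049 -0.7121 -0.5461] 0.019707838775274055
tool shift mm [ 1.5586  0.5841 77.3902] rz 0.048541342064453374 z axis [ 0.0033 -0.0076 -1.    ]
scene rail_mid 0.91 [197.7, 265.1] [0.5694 0.0076 0.1276]
scene level_groove 0.8 [187.9, 193.4] [0.5611 0.0256 0.2633]
rail scene 1160 ((570.97412109375, 0.8245468139648438), (199.5672607421875, 17.184019088745117), 67.20889282226562)
top rail_mid 0.72 [186.0, 206.8] [ 0.5627 -0.0256  0.29  ]
top knob_top 0.59 [231.0, 226.2] [ 0.5306 -0.1054  0.1936]
top level_groove 0.83 [170.8, 199.6] [ 0.5696 -0.0093  0.3608]
rail top 173 ((551.24462890625, -53.58367919921875), (69.0872802734375, 11.920553207397461), 67.61534118652344)
```

View pics/d1.png

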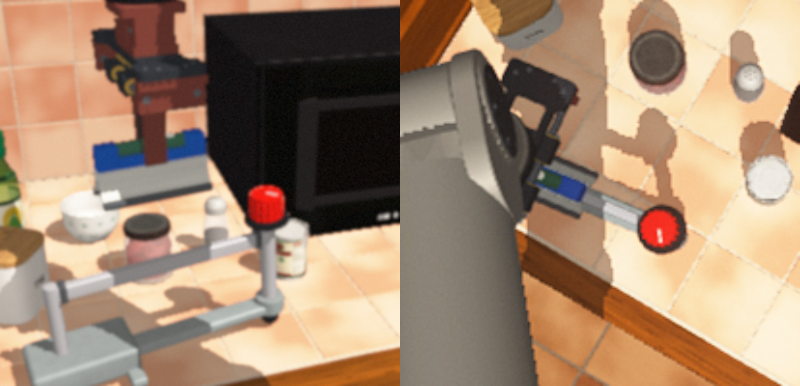

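jog_arm([
  [0, 0, 0, 2, 1, 30, 1],
  [0, 0, 0, 2, 1, 60, 1],
  [0, 0, 0, 2, 1, 80, 1],
  [0, 0, 0, 2, 1, 95, 1],
  [0, 0, 0, 2, 1, 105, 1],
  [0, 0, 0, 2, 1, 110, 1],
  [0, 0, 0, 2, 1, 110, 1],
])

```text
time_s: 7.12
tcp_pos: [0.5838, 0.0172, 0.171]
ee_rot: [0.006, 0.832, 0.555, 0.002]
wrist_force: [-1.5, 1.0, 0.2]
opening: 0.0201
```

jog_arm([
  [0, 0, 0, 0, -2, 2, 1],
  [0, 0, 0, 0, -2, 4, 1],
  [0, 0, 0, 0, -2, 6, 1],
  [0, 0, 0, 0, -2, 6, 1],
])

```text
time_s: 7.62
tcp_pos: [0.582, 0.0179, 0.1647]
ee_rot: [0.005, 0.832, 0.555, 0.002]
wrist_force: [0.8, -0.3, -1.9]
opening: 0.0198
```

```bash
python3 c.py 0.5807 0.017 0.16 67.4; python3 d.py d2
```

```text
7.625 [0.582  0.0179 0.1647] [ 0.8086 -0.3321 -1.9128] 0.019823111202055856
tool shift mm [-1.2789 -0.8937  4.7225] rz -0.028857830451585187 z axis [ 0.0092 -0.0069 -0.9999]
scene knob_top 0.97 [266.0, 213.3] [ 0.5281 -0.1137  0.1924]
scene level_groove 0.92 [189.4, 255.0] [0.5642 0.0277 0.1573]
rail scene 1581 ((567.1753540039062, 2.567962646484375), (199.1863555908203, 31.24965476989746), 65.4036636352539)
top knob_top 0.65 [232.5, 225.7] [ 0.5317 -0.1085  0.1925]
top level_groove 0.97 [182.9, 203.6] [ 0.579  -0.0007  0.173 ]
rail top 265 ((558.0040283203125, -39.64686584472656), (100.25680541992188, 38.66889572143555), 63.95689392089844)
```

View pics/d2.png

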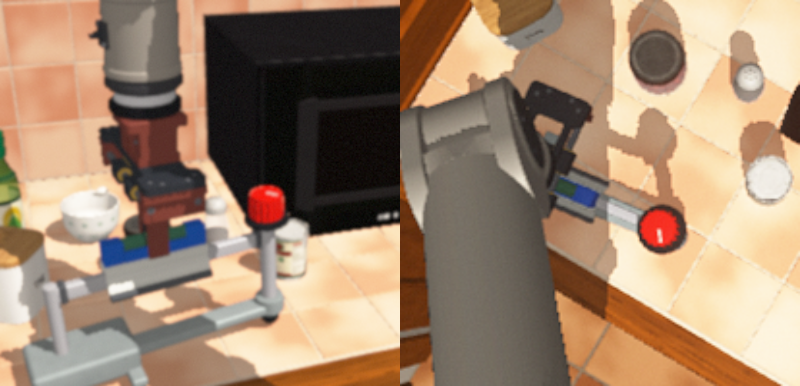

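The level straddles the rail at (155,260) in the left panel and is not yet fully seated, so I lower it a little more.

jog_arm([
  [0, 0, 0, 0, -1, 2, 1],
  [0, 0, 0, 0, -1, 3.5, 1],
  [0, 0, 0, 0, -1, 5, 1],
  [0, 0, 0, 0, -1, 5, 1],
])

```text
time_s: 8.52
tcp_pos: [0.5811, 0.0183, 0.1598]
ee_rot: [0.005, 0.832, 0.555, 0.002]
wrist_force: [-0.3, 0.2, -1.6]
opening: 0.0197
```

jog_arm([
  [0, 0, 0, 0, 0, 1.5, 1],
  [0, 0, 0, 0, 0, 2.5, 1],
  [0, 0, 0, 0, 0, 2.5, 0.5],
  [0, 0, 0, 0, 0, 2, 0.2],
  [0, 0, 0, 0, 0, 2, 0],
  [0, 0, 0, 0, 0, 2, 0],
  [0, 0, 0, 0, 0, 2, 0],
])

```text
time_s: 9.4
tcp_pos: [0.5812, 0.0182, 0.1579]
ee_rot: [0.005, 0.832, 0.555, 0.002]
wrist_force: [0.7, -1.3, 0.7]
opening: 0.044
```

```bash
python3 d.py d3
```

```text
scene knob_top 0.94 [263.1, 212.8] [ 0.5323 -0.111   0.1929]
scene level_groove 0.67 [188.3, 261.8] [0.5556 0.0377 0.1528]
rail scene 1446 ((560.6226806640625, 5.459754943847656), (199.24713134765625, 42.23384475708008), 65.53915405273438)
top knob_top 0.84 [231.2, 225.5] [ 0.5321 -0.1058  0.1928]
top level_groove 0.66 [177.0, 203.5] [ 0.5639 -0.018   0.3462]
rail top 205 ((556.8838500976562, -38.16708755493164), (102.78030395507812, 30.211435317993164), 66.22127532958984)
```

View pics/d3.png

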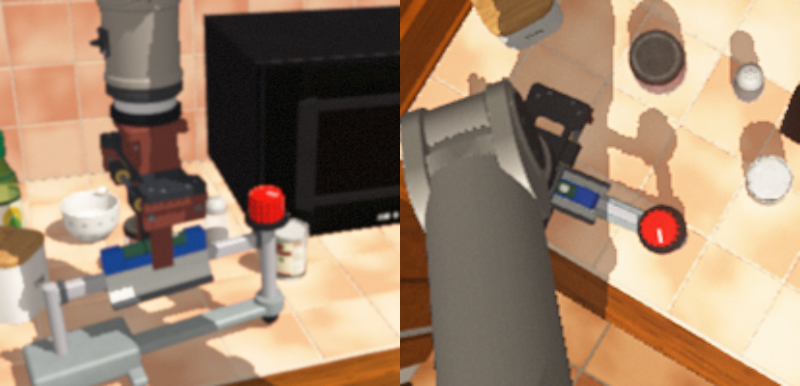

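jog_arm([
  [0, 0, 0, 0, 0, 0, -0.3],
  [0, 0, 0, 0, 0, -20, -0.5],
  [0, 0, 0, 0, 0, -60, -1],
  [0, 0, 0, 0, 0, -110, -1],
  [0, 0, 0, 0, 0, -110, -1],
  [0, 0, 0, 0, 0, -110, -1],
])

```text
time_s: 10.55
tcp_pos: [0.5798, 0.0188, 0.2674]
ee_rot: [0.005, 0.832, 0.555, 0.002]
wrist_force: [0.1, -0.1, -0.8]
opening: 0.0878
```

```bash
python3 c.py 0.529 -0.113 0.25 67.4; python3 -c "
from bench import bot
print(bot.read_state()['joint_positions'])"
```

```text
10.55 [0.5798 0.0188 0.2674] [ 0.0555 -0.1485 -0.8242] 0.08777894575778994
tool shift mm [-141.1742    3.6479   17.9362] rz -0.030712423637154984 z axis [ 0.0089 -0.0072 -0.9999]
[ 0.20087545  0.32504683 -0.43227744  1.73943445  0.16047131  1.1031832
 -0.67809348]
```

jog_arm([
  [0, 0, 0, -50, 1, 0, -1],
  [0, 0, 0, -100, 2, 0, -1],
  [0, 0, 0, -141, 4, 10, -1],
  [0, 0, 0, -141, 4, 10, -1],
  [0, 0, 0, -141, 4, 10, -1],
])

```text
time_s: 11.18
tcp_pos: [0.529, -0.1122, 0.2569]
ee_rot: [0.005, 0.832, 0.555, 0.001]
wrist_force: [0.3, 1.4, 0.0]
opening: 0.088
```

```bash
cat > e.py <<'E'
from h import *
np.set_printoptions(precision=4,suppress=True)
s=bot.read_state(); print(s["tcp_pos"],s["joint_positions"][-1])
p=bot.read_camera("wrist"); cv2.imwrite("pics/w2.png",p["frame"]); K=p["camera_matrix"]; T=np.linalg.inv(p["camera_from_world"])
def fray(pix,z):
    u=np.array([pix[0]-K[0,2],pix[1]-K[1,2]]); th=np.linalg.norm(u)/K[0,0]; d=np.array([*(u/np.linalg.norm(u)*np.sin(th)),np.cos(th)])
    v=T[:3,:3]@d; o=T[:3,3]; return o+v*(z-o[2])/v[2]
for qn,z in(("knob_top",.19),("level_groove",.137),("rail_mid",.128),("bubble",.165)):
    for l in bot.landmark_of(qn,p)[:1]: print(qn,l["score"],l["point"],fray(l["point"],z))
o=bot.outline_of("knob",p)
for x in o[:1]: print("outl",x["score"],x["point"],fray(x["point"],.19))
E
python3 e.py; python3 d.py d4
```

```text
[ 0.529  -0.1122  0.2569] -0.4110148767750371
knob_top 0.69 [277.0, 229.2] [ 0.5298 -0.1089  0.19  ]
level_groove 0.8 [275.1, 41.1] [0.5814 0.0184 0.137 ]
scene rail_mid 0.65 [279.9, 266.8] [ 0.5757 -0.213   0.0216]
scene knob_top 0.66 [265.0, 216.8] [ 0.5191 -0.1011  0.1932]
scene level_groove 0.94 [188.6, 257.1] [0.5728 0.0227 0.148 ]
rail scene 1566 ((568.94677734375, 2.008758544921875), (199.36216735839844, 25.554340362548828), 64.9437255859375)
top level_groove 0.68 [176.7, 206.6] [ 0.5363 -0.0641  0.6143]
rail top 104 ((594.48486328125, 53.8157958984375), (83.17132568359375, 25.935983657836914), 68.20006561279297)Traceback (most recent call last):
  File "e.py", line 9, in <module>
    for l in bot.landmark_of(qn,p)[:1]: print(qn,l["score"],l["point"],fray(l["point"],z))
             ~~~~~~~~~~~~~~~^^^^^^
ValueError: it knows: foot, jar, knob, knob_top, level, level_groove, rack, rail_mid, salt, tin
```

View pics/w2.png

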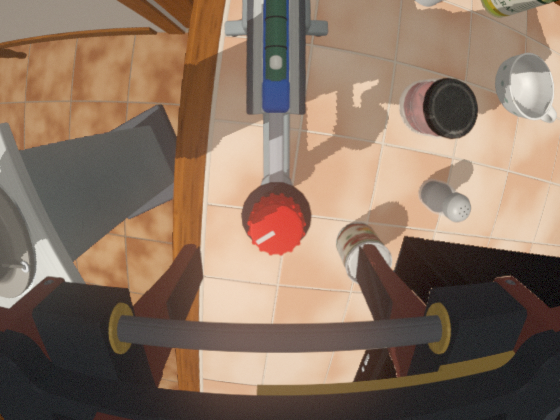

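The wrist view shows the knob at (275,225) and the level seated squarely on the rail. Its bubble is at (277,62), visible toward the knob end. Now I lower onto the knob.

jog_arm([
  [0, 0, 0, 2, -2, 40, -1],
  [0, 0, 0, 2, -2, 65, -1],
  [0, 0, 0, 2, -2, 77, -1],
  [0, 0, 0, 2, -2, 77, 0.2],
  [0, 0, 0, 2, -2, 77, 1],
  [0, 0, 0, 2, -2, 77, 1],
  [0, 0, 0, 2, -2, 77, 1],
  [0, 0, 0, 2, -2, 77, 1],
  [0, 0, 0, 2, -2, 77, 1],
], squeeze=12)

```text
time_s: 12.9
tcp_pos: [0.5287, -0.111, 0.181]
ee_rot: [0.005, 0.832, 0.555, 0.001]
wrist_force: [-0.5, 0.4, 0.2]
opening: 0.0379
```

jog_arm([
  [0, 0, 0, -1, 0, 3, 1],
  [0, 0, 0, -3, 0, 5, 1],
  [0, 0, 0, -4, 0, 7, 1],
  [0, 0, 0, -5, 0, 8, 1],
  [0, 0, 0, -5, 0, 8, 1],
])

```text
time_s: 13.52
tcp_pos: [0.5281, -0.1152, 0.1752]
ee_rot: [0.006, 0.832, 0.555, 0.003]
wrist_force: [-5.3, 0.4, 18.3]
opening: 0.0381
```

```bash
cat > f.py <<'E'
from h import *
import sys
np.set_printoptions(precision=3,suppress=True)
s=bot.read_state(); print(s["time_s"],s["tcp_pos"],s["wrist_force"],s["wrist_torque"],s["opening"],"j7",s["joint_positions"][-1])
p=bot.read_camera("wrist"); f=p["frame"]; cv2.imwrite(f"pics/{sys.argv[1]}.png",f)
l=bot.landmark_of("level_groove",p); print([(x["score"],x["point"]) for x in l[:1]])
o=bot.outline_of("level",p)
if o:
    m=o[0]["pixels"]; r,c=np.nonzero(m); print("level bbox",c.min(),c.max(),r.min(),r.max())
    x0,x1,y0,y1=c.min()-8,c.max()+8,max(0,r.min()-8),r.max()+8
    crop=f[y0:y1,max(0,x0):x1]; k=min(780/crop.shape[1],580/crop.shape[0]); print("scale",k,"at",x0,y0)
    cv2.imwrite(f"pics/{sys.argv[1]}c.png",cv2.resize(crop,None,fx=k,fy=k,interpolation=cv2.INTER_CUBIC))
E
python3 f.py g1
```

```text
13.525 [ 0.528 -0.115  0.175] [-5.302  0.402 18.272] [ 0.287  1.216 -0.002] 0.0380731367140922 j7 -0.45271265783538345
[(0.61, [274.9, 11.2])]
level bbox 235 316 0 115
scale 4.715447154471545 at 227 0
```

View pics/g1c.png

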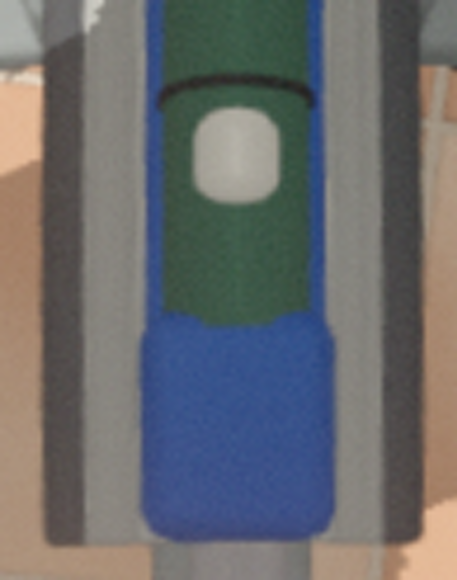

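jog_arm([
  [0, 0, -4, 0, -1, 1, 1],
  [0, 0, -12, -1, -1, 1.8, 1],
  [0, 0, -20, -1.5, -1, 2.4, 1],
  [0, 0, -28, -2, -1, 3, 1],
  [0, 0, -36, -2.5, -1, 3.5, 1],
  [0, 0, -43, -3, -1, 4, 1],
  [0, 0, -50, -3.5, -1, 4.5, 1],
  [0, 0, -50, -3.5, -1, 4.5, 1],
  [0, 0, -50, -3.5, -1, 4.5, 1],
], squeeze=25)

```text
time_s: 14.8
tcp_pos: [0.526, -0.1178, 0.1717]
ee_rot: [0.007, 0.52, 0.854, -0.0]
wrist_force: [-4.3, 1.1, 13.1]
opening: 0.0375
```

```bash
python3 -c "
from h import *
s=bot.read_state(); print(s['tcp_pos'],s['ee_rot'],s['wrist_force'],s['wrist_torque'])"
```

```text
[ 0.52595221 -0.11784408  0.17173872] [ 6.88701088e-03  5.19577975e-01  8.54395193e-01 -3.89512149e-04] [-4.29251808  1.09351743 13.14094548] [0.13187893 1.13196268 0.07759361]
```

jog_arm([
  [0, 0, 0, 0, 0, 1.2, 1],
  [0, 0, 0, 0, 0, 1.2, 1],
  [0, 0, 0, 0, 0, 1.2, 1],
  [0, 0, 0, 0, 0, 1.2, 1],
  [0, 0, 0, 0, 0, 1.2, 1],
  [0, 0, 0, 0, 0, 1.2, 1],
  [0, 0, 0, 0, 0, 1.2, 1],
  [0, 0, 0, 0, 0, 1.2, 1],
  [0, 0, 0, 0, 0, 1.2, 1],
  [0, 0, 0, 0, 0, 1.2, 1],
  [0, 0, 0, 0, 0, 1.2, 1],
  [0, 0, 0, 0, 0, 1.2, 1],
])

```text
time_s: 16.3
tcp_pos: [0.526, -0.1178, 0.1717]
ee_rot: [0.007, 0.52, 0.854, -0.001]
wrist_force: [-5.2, 0.5, 12.9]
opening: 0.0375
```

```bash
python3 f.py g2; python3 - <<'E'
from h import *
a=cv2.imread("pics/g2.png")
p=bot.read_camera("scene"); b=p["frame"]
o=bot.outline_of("level",p)
cv2.imwrite("pics/g2s.png",b)
cr=b[205:320,130:290]; cr=cv2.resize(cr,(400,288),interpolation=cv2.INTER_CUBIC)
t=bot.read_camera("top")["frame"][160:260,120:259]; t=cv2.resize(t,(400,288),interpolation=cv2.INTER_CUBIC)
a=cv2.resize(a,(400,300))
cv2.imwrite("pics/g2m.png",np.vstack([np.hstack([a,a*0]),np.hstack([cr,t])])); 
E
```

```text
16.3 [ 0.526 -0.118  0.172] [-5.172  0.489 12.939] [-0.019  1.372  0.134] 0.0375188767892506 j7 0.34618752540098585
[(0.76, [455.0, 105.4])]
level bbox 348 541 32 185
scale 3.4319526627218937 at 340 24
```

View pics/g2m.png

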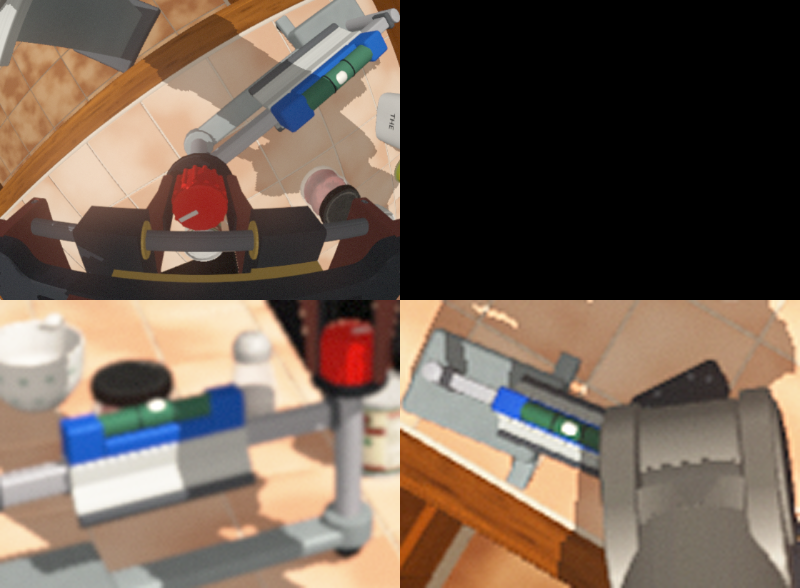

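The bubble now sits near the middle. In the wrist panel it is at (341,77). I'll zoom in.

View pics/g2c.png

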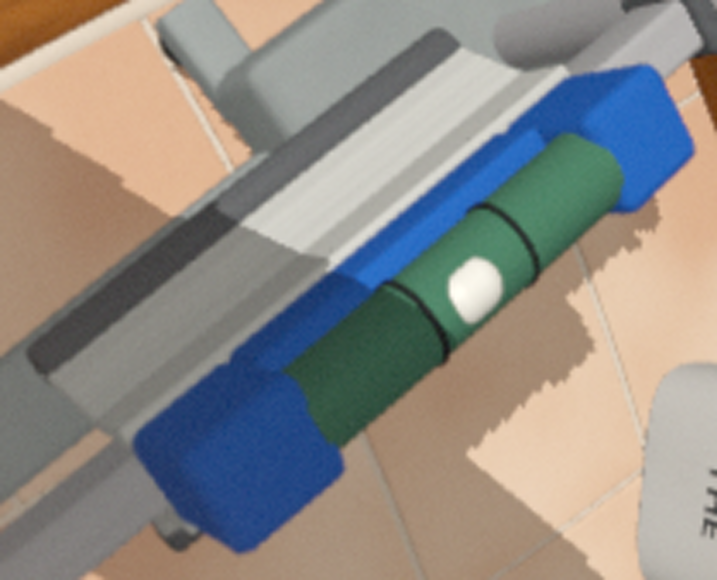

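jog_arm([
  [0, 0, -2, 0.2, -0.5, 1, 1],
  [0, 0, -2, 0.2, -0.5, 1, 1],
  [0, 0, -2, 0.2, -0.5, 1, 1],
  [0, 0, -2, 0.2, -0.5, 1, 1],
  [0, 0, -2, 0.2, -0.5, 1, 1],
  [0, 0, -2, 0.2, -0.5, 1, 1],
  [0, 0, -2, 0.2, -0.5, 1, 1],
  [0, 0, -2, 0.2, -0.5, 1, 1],
  [0, 0, -2, 0.2, -0.5, 1, 1],
  [0, 0, -2, 0.2, -0.5, 1, 1],
  [0, 0, -2, 0.2, -0.5, 1, 1],
  [0, 0, -2, 0.2, -0.5, 1, 1],
])

```text
time_s: 18.1
tcp_pos: [0.5257, -0.1178, 0.1717]
ee_rot: [0.007, 0.505, 0.863, -0.001]
wrist_force: [-4.1, 0.2, 10.9]
opening: 0.0374
```

jog_arm([
  [0, 0, 0, 0.2, -0.5, 1, 1],
  [0, 0, 0, 0.2, -0.5, 1, 1],
  [0, 0, 0, 0.2, -0.5, 1, 1],
  [0, 0, 0, 0.2, -0.5, 1, 1],
  [0, 0, 0, 0.2, -0.5, 1, 1],
  [0, 0, 0, 0.2, -0.5, 1, 1],
  [0, 0, 0, 0.2, -0.5, 1, 1],
  [0, 0, 0, 0.2, -0.5, 1, 1],
])

```text
time_s: 19.1
tcp_pos: [0.5256, -0.1177, 0.1717]
ee_rot: [0.008, 0.505, 0.863, -0.001]
wrist_force: [-3.0, 0.2, 10.3]
opening: 0.0376
```

```bash
python3 f.py g3
```

```text
19.1 [ 0.526 -0.118  0.172] [-2.981  0.206 10.327] [0.092 0.832 0.101] 0.03755950319228145 j7 0.3772784004305934
[(0.94, [460.9, 110.4])]
level bbox 352 546 40 188
scale 3.5365853658536586 at 344 32
```

View pics/g3c.png

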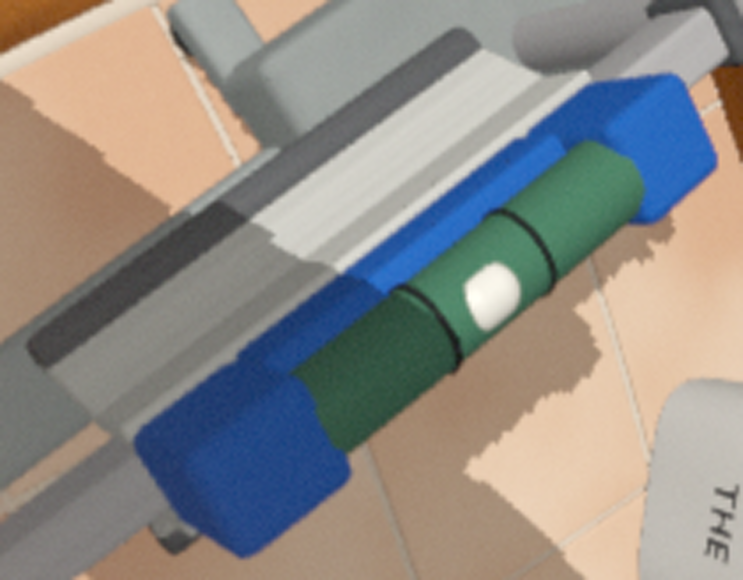

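```bash
python3 -c "
from bench import bot
print(bot.finish_job()); s=bot.read_state(); print(s['time_s'],s['wrist_force'])"
```

```text
the job is handed in; nothing more can be done
None
the job is handed in; nothing more can be done
```

The job is handed in at about 19 s of the 61 s allowed. The level is seated on the rail and released, and the knob is still gripped and pressed.

- **Level:** After release it measured within 1 mm of the rail's axis and about 20 mm from the rail's middle, towards the heavy end.
- **Knob:** I turned it about 52° (0.9 rad) anticlockwise while following it down.
- **Press:** At hand-in the arm pressed down with about 10 N. The knob did not sink any further, which means the foot is bearing. I had no direct reading of the foot force.
- **Bubble:** In the last zoomed wrist picture, taken after a wait for it to settle, the bubble was within about 1 mm of the middle, between the lines.
- **Sideways push:** A push of about 3 N remained on the wrist, down from 5 N after I eased it off.
- **Rack and bystanders:** I saw no shoving of the rack, and the jar, salt shaker and tin were not touched. I did not measure their positions again at the end.

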